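# Fit the toothed insert into the vegetable slicer and lock it

### The job

Set the vegetable slicer up for cutting sticks: take the insert that has the row of steel teeth, slide it teeth first into the slicer's track from the open end until it is fully home against the stop, then swing the lock lever all the way across behind it. Leave the plain insert and the other things on the worktop where they are.

Things in the scene. Friction and masses are not known exactly. Their poses are not given: they have to be found in the camera images.
- slicer: White plastic flat vegetable slicer, 370 x 136 mm, 41 mm high, fixed to the worktop. Origin on the worktop under its middle. x runs along the track the way an insert is slid in: open end at x = -165 mm, loop handle at x = +206; y to the left of that, z up. The track floor is level, 22 mm above the worktop. A home insert's origin is at (-43, 0, 22) mm here, its axes parallel to these.
- track_mouth (a point): Middle of the slot's mouth on the track floor, at (-118, 0, 22) mm of the slicer. Before it (x -165 to -118) the floor is an open apron without walls, where an insert's front can be laid. Past it are side walls 100 mm apart and lips over the insert's edges, underside 9 mm and top 13 mm above the floor, 84 mm open between them. The first 20 mm are flared 6 mm to each side and 4 mm upward.
- track_stop (a point): Middle of the fixed stop that ends the slot, on the track floor, at (+22, 0, 22) mm of the slicer; the stop bar is 9 mm high. The front edge of a fully home insert touches it. The steel blade lies just beyond.
- lock_lever (a joint): Angle (rad) of the grey lock lever on an upright pivot at (-130, +68) mm of the slicer. 0: open, arm pointing away from the track (-x), 0.35 outward (to +y); 0.35: straight back; 1.92, its stop: square across the apron 3 mm behind a home insert, pointing to -y. Grows counter-clockwise seen from above. Arm 24 to 31 mm above the worktop, 12 mm wide; stays where left; about 2 N at the post swings it.
- lever_post (a point): Top centre of the upright round thumb post at the end of the lock lever, 45 mm from the pivot: post of 14 mm diameter, its top 60 mm above the worktop, bare down to the arm 30 mm above the worktop. Push it or pinch it to swing the lever.
- toothed_insert: Loose grey plastic plate, 130 mm long (x), 96 wide (y), 6 thick, about 0.12 kg, with a row of eleven upright steel teeth (10 mm tall, row 70 mm wide, at x = +46 mm) near its front edge and an upright grip across its tail. Origin: centre of its underside; x to the toothed front, z up. It has 2 mm play on each side in the track and 3 mm above.
- toothed_insert_grip (a point): Top centre of the upright grip of the toothed insert, at x = -52 mm, y = 0, z = 31 mm in the insert's frame: a bar 14 mm thick (along x), 60 mm wide (along y), standing 25 mm above the plate.
- plain_insert: The other insert: same grey plate and grip, 130 x 96 x 6 mm, but without teeth. Not needed now; leave it. Origin: centre of its underside, x to its front edge.
- food_holder: White plastic food holder, round, 94 mm across the foot, 60 mm high, loose on the worktop. Leave it. Origin: centre of its underside.
- spice_jar_1: Spice jar, 46 mm diameter, 106 mm high, loose. Leave it. Origin: centre of its underside.
- tumbler_1: Upturned drinking glass, 79 mm diameter, 90 mm high, loose. Leave it. Origin: centre of its underside.
- mixing_bowl_1: Pale mixing bowl with packets in it, 220 mm across, 95 mm high, fixed on the worktop to the far side of the inserts. Carry things over it or round it. Origin: centre of its underside.

How it is judged:
By the outcome, as a careful person would: the job done as asked, in the order asked, and still so for the second after the job is handed in, with the robot touching nothing.
It also fails if it takes over 64 s, if anything falls off the work surface, if the arm or the gripper's body presses on something with over 40 N, if the wrist force passes 120 N, or if a joint passes its speed limit or range.

### The arm

A 6-joint arm with a two-finger parallel gripper is mounted at the origin on a cart in front of the work surface, level with it; the furniture and walls round the work are solid. World frame = base frame: x ahead of the robot, y to its left, z up, the work surface at z = 0. Lengths are in m, angles in degrees, forces in N, time in s.
With the tool pointing down it reaches from about 0.25 to 0.725 m from the base axis. Payload 9.7 kg.
Tool frame: the origin (TCP) lies between the finger pads; the fingertips stand 25 mm ahead of it and the grasp point (between the pads) lies 6 mm ahead of it; z points along the fingers, y is the line along which they close (so a half turn about z gives the same grasp; the last joint's range is limited). The gripper opens to 85 mm and grips with 20 to 120 N. Pads are 22 mm wide; open, the fingers measure 114 mm over their backs; the gripper's body (76 mm by 85 mm) begins 54 mm behind the grasp point. The pads swing forward as they close: fully open they stand 13 mm farther back than shut.
Start: joints at [64.4, 4.979, 10.078, 95.1, 0, 90], TCP at [0.238, 0.496, 0.256] pointing down, gripper open.
Joint ranges: [-179.16, 179.16], [-48.56, 103.87], [-65.8, 70.77], [-126.05, 130.52], [-82.76, 87.17], [-180, 180]. Speed limits (degrees/s): [127.2, 127.2, 147.25, 180, 180, 180].

### API

Orientations are given as [roll, pitch, yaw] about the fixed x, y, z axes, in that order (R = Rz(yaw) Ry(pitch) Rx(roll)).
In Python, from workcell import bot gives the robot as it stands.
- The arm moves only by the shell command python3 drive.py 'ROWS' [FORCE]. ROWS is rows parted by semicolons, their numbers by spaces, 1 to 5 of them, each of 5 numbers: dx, dy, dz in m, then a turn about the tool's z in degrees, then the finger opening in m; each row is the pose to reach, as a shift and turn from the pose commanded when the command began, along the tool's axes at that moment; what a row does not reach only later rows make up. A row lasts 1/12 s, in which the tool goes at most 0.0417 m and 7.16 degrees, less where a joint would pass 70% of its speed; a pose out of reach is approached as far as the arm can. The fingers move at their own pace and stop on an object; FORCE is the grip in N (left out, the last holds). Time passes only in rows, so rows that do not move let the fingers close. It prints the time, the measured TCP pose, the force, the opening and the grip force at its end.
- bot.get_obs(): the state, without advancing time (a new reading comes with each control period).
- bot.camera(name): name is "scene" or "side" or "wrist"; returns the picture (384x512x3 uint8, blue, green, red); there is no depth.
- bot.camera_info(name): a dict with "mtx" (3x3 intrinsics, pixels), "extrinsics" (4x4, takes a point from camera to world coordinates). Camera axes: x right, y down, z forward; pixel columns grow to the right and rows downward; lengths in m; the calibration is good to about 2 mm. A picture is of the moment at which its call begins: read the wrist's pose just before it. camera_info takes no time and is no camera call; for the wrist camera it gives the pose at the moment of the call.
- bot.job_done(): hands the job in; it is judged then, once.
The state is a dict: "time": time; "q": joint angles; "qd": joint speeds; "joint_efforts": joint torques, N m; "ee_pos": TCP position; "tcp_rot": TCP orientation; "wrist_force": force on the tool from outside, world axes, zero at the start; "torque": the same for the moment, N m; "opening": finger opening in m; "grasp_force": force on a finger pad.
Only numpy, scipy, OpenCV 4.12 (cv2) and the standard library are available. Lean on these libraries where they do the work, as an engineer would, in place of code of your own. Each camera call takes 0.05 s, during which the arm holds its last target. There are 200 camera calls.

## Working session

There is one attempt and no reset: what is moved stays moved. The work goes in short steps, Python scripts to look and compute and a shell command to move; the robot and the scene stay as the last step left them, time stands still between calls to the robot, and variables do not carry over. Pictures are saved under pics/ and viewed, at most 10 in all, crops included, and the job is handed in when it is done.

```bash
ls; mkdir -p pics
python3 - <<'E'
from workcell import bot
import cv2,numpy as np
for n in("scene","side"):
    cv2.imwrite(f"pics/{n}0.png",bot.camera(n)); i=bot.camera_info(n); print(n,np.round(i["mtx"],1).tolist(),np.round(i["extrinsics"],3).tolist())
o=bot.get_obs();print(o["ee_pos"],o["tcp_rot"],o["opening"],o["time"])
E
```

```text
drive.py
pics
workcell.py
scene [[371.4, 0.0, 258.0], [0.0, 371.4, 192.7], [0.0, 0.0, 1.0]] [[0.907, -0.238, 0.348, 0.268], [-0.421, -0.473, 0.774, -0.826], [-0.02, -0.848, -0.529, 0.599], [0.0, 0.0, 0.0, 1.0]]
side [[416.9, 0.0, 256.3], [0.0, 416.9, 191.6], [0.0, 0.0, 1.0]] [[-0.999, -0.009, 0.043, 0.589], [-0.038, 0.652, -0.757, 0.86], [-0.021, -0.758, -0.652, 0.862], [0.0, 0.0, 0.0, 1.0]]
[0.23757287 0.49584672 0.25565146] [-1.79930061e+02  2.13679715e-04  1.54400640e+02] 0.08538293905583247 0.1
```

View pics/scene0.png

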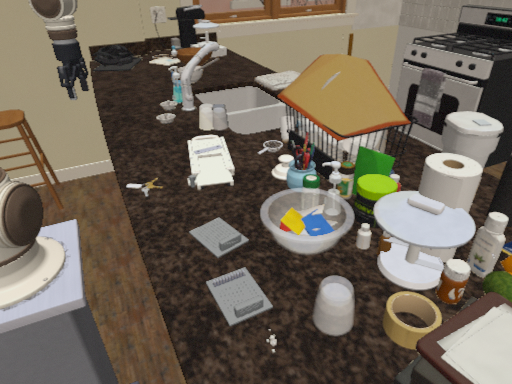

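View pics/side0.png

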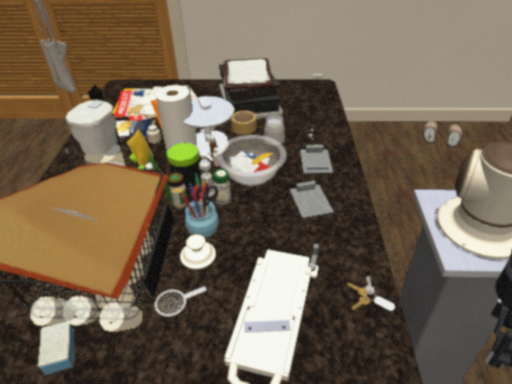

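The scene view shows the slicer at about (210,160) with its open end nearest the camera, the plain insert at (218,236) and the toothed insert at (240,293). In the side view the slicer is at (270,315), the lever at (315,258), the toothed insert at (316,160) and the plain one at (311,200). Next I'll enlarge crops of these.

Run:
```python
import cv2,numpy as np
a=cv2.imread("pics/scene0.png");b=cv2.imread("pics/side0.png")
A=cv2.resize(a[125:330,170:290],None,fx=2.92,fy=2.92,interpolation=3)
B=cv2.resize(b[140:384,220:340],None,fx=2.45,fy=2.45,interpolation=3)
h=598
c=np.zeros((600,800,3),np.uint8);c[:A.shape[0],:A.shape[1]]=A[:600];c[:B.shape[0],400:400+B.shape[1]]=B[:600]
cv2.imwrite("pics/crop0.png",c)
```

```text
(no output)
```

View pics/crop0.png

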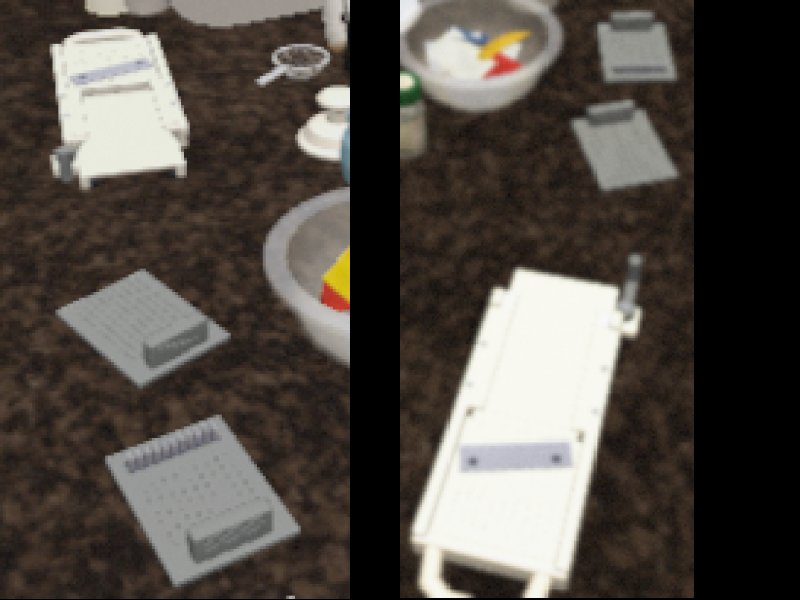

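The crop shows teeth at crop (170,450), so the lower plate in the scene view is the toothed one. Its front faces the slicer and its grip is at (230,530). The lever sits at the left of the open end. I'll measure the corners by casting rays.

```bash
cat > h.py <<'E'
import numpy as np,cv2
from workcell import bot
def ray(n,p,info=None):
    i=info or bot.camera_info(n);E=np.array(i["extrinsics"]);d=np.linalg.inv(np.array(i["mtx"]))@[p[0],p[1],1]
    return E[:3,3],E[:3,:3]@d
def plane(n,p,z,info=None):
    o,d=ray(n,p,info);return o+d*(z-o[2])/d[2]
def tri(p,q):
    A=np.zeros((3,3));b=np.zeros(3)
    for n,x in(("scene",p),("side",q)):
        o,d=ray(n,x);d=d/np.linalg.norm(d);M=np.eye(3)-np.outer(d,d);A+=M;b+=M@o
    return np.linalg.solve(A,b)
def quad(img,seed,roi):
    x0,y0,x1,y1=roi;hsv=cv2.cvtColor(img,cv2.COLOR_BGR2HSV);m=((hsv[...,2]>75)&(hsv[...,1]<75)).astype(np.uint8)
    z=np.zeros_like(m);z[y0:y1,x0:x1]=m[y0:y1,x0:x1];z=cv2.morphologyEx(z,cv2.MORPH_OPEN,np.ones((3,3)))
    c=max(cv2.findContours(z,0,2)[0],key=cv2.contourArea)
    h=cv2.convexHull(c)
    for e in np.arange(2,20,.5):
        a=cv2.approxPolyDP(h,e,True)
        if len(a)==4:break
    return a[:,0,:],c
E
python3 - <<'E'
from h import *
a=cv2.imread("pics/scene0.png");b=cv2.imread("pics/side0.png")
np.set_printoptions(precision=4,suppress=True)
for n,im,roi in(("scene",a,(200,262,280,328)),("side",b,(295,140,340,178))):
    q,c=quad(im,None,roi);P=np.array([plane(n,p,.006) for p in q]);print(n,q.tolist());print(P[:,:2],np.linalg.norm(P-np.roll(P,-1,0),axis=1),P.mean(0))
A=lambda x,y:(x/2.92+170,y/2.92+125)
B=lambda x,y:((x-400)/2.45+220,y/2.45+140)
print("grip pts",plane("scene",A(230,517),.031),plane("side",B(632,16),.031))
print("blade L,R",tri(A(72,80),B(572,458)),tri(A(154,62),B(460,458)))
for nm,p in dict(apL=(83,178),apR=(186,172)).items(): print(nm,plane("scene",A(*p),.022))
for nm,p in dict(apL=(618,288),apR=(515,270),bL=(568,580),bR=(414,545)).items(): print(nm,plane("side",B(*p),.022),plane("side",B(*p),.038))
print("post top",tri(A(68,148),B(636,258)),plane("side",B(636,258),.06),"post arm",plane("side",B(630,310),.031))
E
```

```text
scene [[245, 267], [272, 307], [229, 325], [206, 281]]
[[ 0.4954 -0.2361]
 [ 0.4989 -0.3664]
 [ 0.4048 -0.3694]
 [ 0.4012 -0.2388]] [0.1303 0.0941 0.1307 0.0942] [ 0.4501 -0.3027  0.006 ]
side [[322, 144], [332, 172], [304, 173], [300, 150]]
[[ 0.418  -0.3998]
 [ 0.3982 -0.2362]
 [ 0.4909 -0.2297]
 [ 0.4987 -0.3616]] [0.1648 0.0928 0.1321 0.0893] [ 0.4514 -0.3068  0.006 ]
grip pts [ 0.4536 -0.3549  0.031 ] [ 0.4495 -0.3472  0.031 ]
blade L,R [0.5527 0.3525 0.0294] [0.6565 0.3541 0.0295]
apL [0.501  0.1351 0.022 ]
apR [0.6016 0.0978 0.022 ]
apL [0.4968 0.1463 0.022 ] [0.4986 0.1599 0.038 ]
apR [0.6066 0.1233 0.022 ] [0.6062 0.1373 0.038 ]
bL [0.5561 0.4615 0.022 ] [0.5567 0.4691 0.038 ]
bR [0.687 0.435 0.022] [0.6851 0.4431 0.038 ]
post top [0.4847 0.1366 0.0602] [0.4799 0.1376 0.06  ] post arm [0.4872 0.183  0.031 ]
```

```bash
cat >> h.py <<'E'
from scipy.spatial.transform import Rotation as Ro
def to(x,y,z,yaw=None):
    o=bot.get_obs();p=np.array(o["ee_pos"]);R=Ro.from_euler("xyz",o["tcp_rot"],degrees=True)
    d=R.inv().apply(np.array([x,y,z])-p);t=0 if yaw is None else -((yaw-o["tcp_rot"][2]+180)%360-180)
    print("tool delta",np.round(d,4),"turn",round(t,2),"rows",np.linalg.norm(d)/.0417,abs(t)/7.16,"q",np.round(o["q"],1),"yaw",round(o["tcp_rot"][2],1),"t",o["time"])
E
python3 - <<'E'
from h import *
i=bot.camera_info("wrist");print(np.round(i["extrinsics"],3),i["mtx"][0])
to(.50,.17,.33,168)
E
python3 drive.py '0 0 0 -7 0.085;0 0 0 -14 0.085'
python3 -c "
from h import *
to(.50,.17,.33,168)"
```

```text
[[ 0.432  0.862  0.267  0.17 ]
 [ 0.902 -0.412 -0.13   0.527]
 [-0.002  0.297 -0.955  0.373]
 [ 0.     0.     0.     1.   ]] [283.21690311   0.         250.0802446 ]
tool delta [-0.3775 -0.1806 -0.0741] turn -13.6 rows 10.190345127055778 1.8993519569772788 q [64.4  5.  10.  95.1 -0.  90. ] yaw 154.4 t 0.1
time: 0.27
ee_pos: [0.2376, 0.4959, 0.2558]
tcp_rot: [-180.0, -0.0, 168.7]
wrist_force: [-0.6, -0.5, 0.5]
opening: 0.0848
grasp_force: 0.0
tool delta [-0.3212 -0.2682 -0.074 ] turn 0.7 rows 10.190012566740794 0.09737894198311092 q [64.4  5.  10.  95.1  0.  75.7] yaw 168.7 t 0.2667
```

```bash
python3 drive.py '-.032 -.027 -.007 0 .085;-.064 -.054 -.015 0 .085;-.096 -.081 -.022 0 .085;-.128 -.107 -.03 0 .085;-.16 -.134 -.037 0 .085' | head -1
python3 drive.py '-.032 -.027 -.007 0 .085;-.064 -.054 -.015 0 .085;-.096 -.081 -.022 0 .085;-.128 -.107 -.03 0 .085;-.16 -.134 -.037 0 .085'
python3 drive.py '0 0 0 0 .085;0 0 0 0 .085;0 0 0 0 .085'
python3 - <<'E'
from h import *
import pickle
to(.5,.17,.33,168);i=bot.camera_info("wrist");im=bot.camera("wrist");pickle.dump(i,open("w1.pkl","wb"));cv2.imwrite("pics/w1.png",im)
E
```

```text
time: 0.68
time: 1.1
ee_pos: [0.4936, 0.1729, 0.3293]
tcp_rot: [180.0, -0.0, 168.4]
wrist_force: [0.5, 0.2, 0.5]
opening: 0.0853
grasp_force: 0.0
time: 1.35
ee_pos: [0.4927, 0.1746, 0.3286]
tcp_rot: [-180.0, -0.1, 168.3]
wrist_force: [-0.4, 0.5, -0.2]
opening: 0.0848
grasp_force: 0.0
tool delta [-0.0081 -0.0031 -0.0014] turn 0.35 rows 0.2097426401864117 0.0482203070182872 q [ 19.5   3.6  16.8 103.3   0.   31.2] yaw 168.3 t 1.35
```

View pics/w1.png

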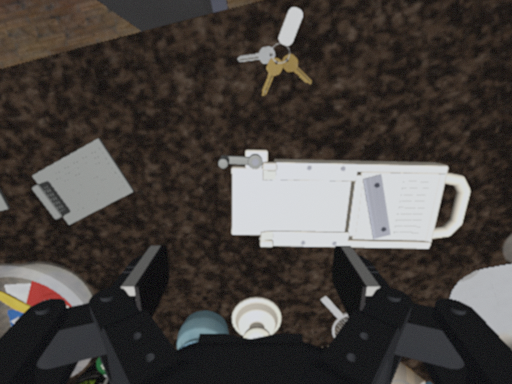

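The wrist view shows the slicer lying along the columns: apron edge at x≈232, end at x≈445, rows 165–250. The lever post is at (223,162) and the pivot at (255,161). I'll enlarge it.

Run:
```python
import cv2
a=cv2.imread("pics/w1.png")[140:260,210:470]
cv2.imwrite("pics/w1c.png",cv2.resize(a,None,fx=3,fy=3,interpolation=2))
```

```text
(no output)
```

View pics/w1c.png

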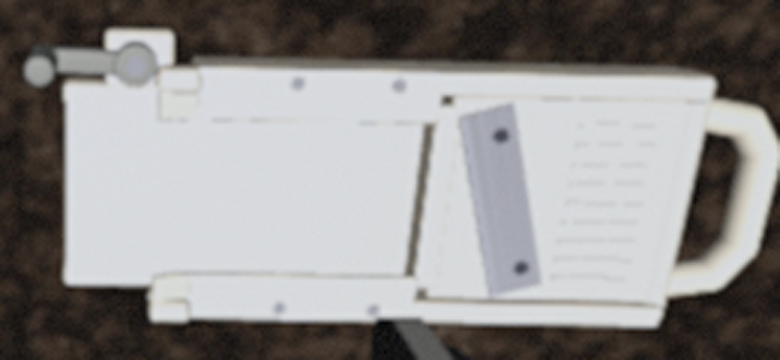

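Run:
```python
from h import *
import pickle
np.set_printoptions(precision=4,suppress=True)
i=pickle.load(open("w1.pkl","rb"));C=lambda p:(p[0]/3+210-.33,p[1]/3+140-.33)
P={}
for n,p,z in(("apL",(63,82),.022),("apR",(65,286),.022),("lipL1",(195,121),.035),("lipL2",(425,123),.035),("lipR1",(195,275),.035),("lipR2",(410,276),.035),("stopL",(430,124),.031),("stopR",(410,276),.031),("wallLend",(715,77),.035),("wallRend",(660,327),.035),("flareL",(162,70),.039),("flareR",(150,322),.039),("pivot",(137,63),.035),("post",(39,70),.06)):
    P[n]=plane("w",C(p),z,i);print(n,P[n])
g=lambda a,b:(np.degrees(np.arctan2(*(P[b]-P[a])[1::-1])),np.linalg.norm(P[a]-P[b]))
for a,b in(("apR","apL"),("lipL1","lipL2"),("lipR1","lipR2"),("lipR1","lipL1"),("stopR","stopL"),("wallRend","wallLend"),("pivot","post"),("lipR2","lipL2"),("flareR","flareL")):print(a,b,g(a,b))
```

```text
apL [0.4982 0.1415 0.022 ]
apR [0.6089 0.1175 0.022 ]
lipL1 [0.5283 0.203  0.035 ]
lipL2 [0.5524 0.3151 0.035 ]
lipR1 [0.6107 0.1882 0.035 ]
lipR2 [0.634  0.2992 0.035 ]
stopL [0.5547 0.3188 0.031 ]
stopR [0.6361 0.3003 0.031 ]
wallLend [0.5578 0.4566 0.035 ]
wallRend [0.691  0.4277 0.035 ]
flareL [0.499  0.1917 0.039 ]
flareR [0.6308 0.16   0.039 ]
pivot [0.4939 0.1805 0.035 ]
post [0.4835 0.1362 0.06  ]
apR apL (np.float64(167.747628126999), np.float64(0.11322237883556115))
lipL1 lipL2 (np.float64(77.86080035443835), np.float64(0.11465285496526227))
lipR1 lipR2 (np.float64(78.09773542403641), np.float64(0.11338469028633696))
lipR1 lipL1 (np.float64(169.82684343617987), np.float64(0.08366414450678922))
stopR stopL (np.float64(167.20277633781728), np.float64(0.08346476407522084))
wallRend wallLend (np.float64(167.76680964844962), np.float64(0.13626175629865953))
pivot post (np.float64(-103.25497860544596), np.float64(0.05189845542004653))
lipR2 lipL2 (np.float64(168.964012163279), np.float64(0.08316143158243598))
flareR flareL (np.float64(166.47231946701714), np.float64(0.1355963693404989))
```

Run:
```python
from h import *
to(.455,-.33,.25,181.6)
print("tumbler",plane("scene",(334,328),0),"tumbler top",plane("scene",(335,290),.09))
```

```text
tool delta [-0.0648 -0.5025  0.0787] turn -13.18 rows 12.295200866965885 1.8401250470103854 q [ 19.6   3.6  16.8 103.3   0.   31.2] yaw 168.4 t 1.4
tumbler [ 0.58503636 -0.45903381  0.        ] tumbler top [ 0.58637096 -0.44655422  0.09      ]
```

```bash
python3 drive.py '-.005 -.04 .006 0 .085;-.01 -.08 .012 0 .085;-.015 -.12 .018 0 .085;-.02 -.16 .025 0 .085;-.025 -.2 .031 0 .085'|head -1
python3 drive.py '-.005 -.04 .006 0 .06;-.01 -.08 .012 0 .06;-.015 -.12 .018 0 .06;-.02 -.16 .025 0 .06;-.025 -.2 .031 0 .06'|head -1
python3 drive.py '-.005 -.035 .006 -4.4 .06;-.01 -.07 .011 -8.8 .06;-.015 -.102 .016 -13.2 .06;-.015 -.102 .016 -13.2 .06;-.015 -.102 .016 -13.2 .06'
python3 - <<'E'
from h import *
import pickle
to(.455,-.355,.25,181.6);i=bot.camera_info("wrist");im=bot.camera("wrist");pickle.dump(i,open("w2.pkl","wb"));cv2.imwrite("pics/w2.png",im)
E
```

```text
time: 1.82
time: 2.23
time: 2.65
ee_pos: [0.4555, -0.3299, 0.25]
tcp_rot: [179.9, -0.1, -178.4]
wrist_force: [0.6, 0.8, 0.5]
opening: 0.0598
grasp_force: 0.0
tool delta [ 0.0012 -0.0251 -0.    ] turn -0.03 rows 0.6027246553807764 0.004032387758361666 q [-35.9   6.7  11.2  94.7   0.  -37.5] yaw -178.4 t 2.65
```

View pics/w2.png

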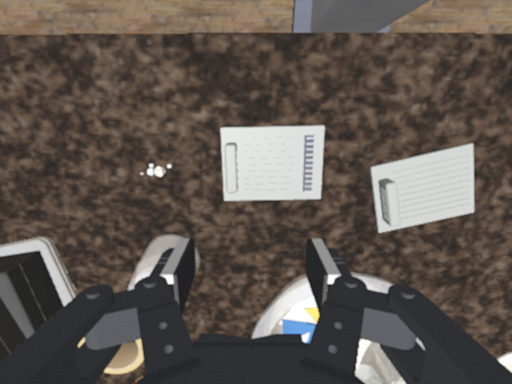

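The toothed insert is clear: plate corners at (221,126), (325,124), (321,200) and (224,202), grip at x≈231 and teeth at x≈308.

Run:
```python
from h import *
import pickle
np.set_printoptions(precision=4,suppress=True)
i=pickle.load(open("w2.pkl","rb"));im=cv2.imread("pics/w2.png")
m=(im.min(2)>110).astype(np.uint8);z=np.zeros_like(m);z[105:220,205:340]=m[105:220,205:340];z=cv2.morphologyEx(z,cv2.MORPH_CLOSE,np.ones((5,5)));z=cv2.morphologyEx(z,cv2.MORPH_OPEN,np.ones((5,5)))
c=max(cv2.findContours(z,0,2)[0],key=cv2.contourArea);q=cv2.approxPolyDP(cv2.convexHull(c),5,True)[:,0];print(q.tolist())
P=np.array([plane("w",p,.006,i) for p in q]);print(P,np.linalg.norm(P-np.roll(P,-1,0),axis=1),P.mean(0))
r=cv2.minAreaRect(P[:,:2].astype(np.float32)*1000);print(r)
for p in((231,143),(232,193),(231,168)):print(plane("w",p,.031,i))
```

```text
[[324, 126], [319, 199], [223, 199], [221, 127]]
[[ 0.4001 -0.2411  0.006 ]
 [ 0.4954 -0.2378  0.006 ]
 [ 0.4989 -0.3666  0.006 ]
 [ 0.4048 -0.369   0.006 ]] [0.0954 0.1288 0.0941 0.128 ] [ 0.4498 -0.3036  0.006 ]
((449.4853820800781, -303.5119934082031), (95.34796142578125, 128.8219451904297), 1.573075532913208)
[ 0.4212 -0.3549  0.031 ]
[ 0.4826 -0.3531  0.031 ]
[ 0.4511 -0.3546  0.031 ]
```

Run:
```python
from h import *
to(.4513,-.3552,.034,181.6)
```

```text
tool delta [ 0.005  -0.0262  0.2167] turn 0.0 rows 5.2349966613993235 6.731222710791194e-05 q [-35.8   6.6  11.2  94.7   0.  -37.4] yaw -178.4 t 2.7
```

```bash
python3 drive.py '.005 -.026 .03 0 .05;.005 -.026 .07 0 .05;.005 -.026 .11 0 .05;.005 -.026 .15 0 .05;.005 -.026 .19 0 .05' 60 |head -2
python3 drive.py '0 0 .02 0 .05;0 0 .0265 0 .05;0 0 .0265 0 .05;0 0 .0265 0 0;0 0 .0265 0 0'
python3 drive.py '0 0 0 0 0;0 0 0 0 0;0 0 0 0 0'
python3 -c "
from h import *
to(.4513,-.3552,.034,181.6)"
```

```text
time: 3.12
ee_pos: [0.452, -0.3542, 0.0601]
time: 3.53
ee_pos: [0.4526, -0.3564, 0.0372]
tcp_rot: [-179.9, 0.2, -178.4]
wrist_force: [-0.7, -0.9, 0.3]
opening: 0.0268
grasp_force: 0.0
time: 3.78
ee_pos: [0.4524, -0.3568, 0.0371]
tcp_rot: [-179.9, 0.2, -178.4]
wrist_force: [0.5, 1.9, 6.8]
opening: 0.0129
grasp_force: 59.5
tool delta [0.0011 0.0016 0.0031] turn 0.01 rows 0.08719280973285634 0.0013606062338387052 q [-38.3   9.8  -8.9  71.    0.  -39.9] yaw -178.4 t 3.7833
```

```bash
python3 drive.py '0 0 -.03 0 0;0 0 -.07 0 0;0 0 -.1 0 0;0 0 -.13 0 0;0 0 -.13 0 0' 80
python3 -c "
from h import *
to(.5367,.043,.10,167.6)"
```

```text
time: 4.2
ee_pos: [0.453, -0.3577, 0.1725]
tcp_rot: [-179.6, 0.5, -178.4]
wrist_force: [1.2, -1.0, -0.6]
opening: 0.0118
grasp_force: 78.8
tool delta [-0.0942  0.3987  0.0706] turn 13.99 rows 9.968428147480497 1.9540797105789978 q [-38.3   7.2   3.3  85.4  -0.  -39.9] yaw -178.4 t 4.2
```

```bash
python3 drive.py '-.009 .037 0 0 0;-.018 .074 0 0 0;-.027 .111 0 0 0;-.036 .148 0 0 0;-.045 .185 0 0 0'|head -1
python3 drive.py '-.009 .037 0 3 0;-.018 .074 .01 6 0;-.027 .111 .03 9 0;-.036 .148 .05 12 0;-.045 .185 .06 14 0'|head -1
python3 drive.py '0 0 0 0 0;0 0 0 0 0'
python3 - <<'E'
from h import *
import pickle
to(.5367,.043,.10,167.6);i=bot.camera_info("wrist");im=bot.camera("wrist");pickle.dump(i,open("w3.pkl","wb"));cv2.imwrite("pics/w3.png",im[60:300,:]); cv2.imwrite("pics/w3full.png",im)
E
```

```text
time: 4.62
time: 5.03
time: 5.2
ee_pos: [0.5306, 0.0178, 0.1042]
tcp_rot: [-180.0, -0.1, 167.8]
wrist_force: [-0.2, -0.5, -1.0]
opening: 0.0121
grasp_force: 79.0
tool delta [-0.0007  0.0259  0.0042] turn 0.21 rows 0.62908536146509 0.029043516718316904 q [ 1.9  2.2 -9.7 78.2 -0.  14.1] yaw 167.8 t 5.2
```

View pics/w3full.png

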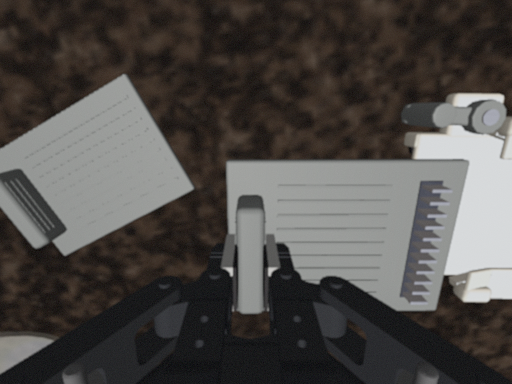

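The held insert is square in the fingers, with its front corners at (467,161) and (439,310) and its tail-left corner at (227,161). I'll check it against the slicer axis.

```bash
cat >> h.py <<'E'
O=np.array([.5897,.2893]);th=np.radians(77.6);ex=np.array([np.cos(th),np.sin(th)]);ey=np.array([-ex[1],ex[0]])
S=lambda p:np.round([(p[:2]-O)@ex*1000,(p[:2]-O)@ey*1000],1)
W=lambda x,y:O+ex*x/1000+ey*y/1000
E
python3 - <<'E'
from h import *
import pickle
i=pickle.load(open("w3.pkl","rb"))
for p in((467,161),(439,311),(227,161)):print(S(plane("w",p,.073,i)))
print("grip top",[S(plane("w",p,.098,i)) for p in((238,205),(265,205))])
print("tcp",S(bot.get_obs()["ee_pos"]),"apron L",S(plane("w",(414,139),.022,i)))
for x in(-252,-95):print(x,W(x,0))
to(*W(-252,-1),.065,167.6)
E
```

```text
[-164.7   47.3]
[-160.4  -47.8]
[-291.7   46.8]
grip top [array([-285. ,   30.9]), array([-272.5,   30.9])]
tcp [-279.1   -1.1] apron L [-165.7   53.4]
-252 [0.5355867  0.04317859]
-95 [0.56930014 0.19651613]
tool delta [0.     0.0271 0.0398] turn 0.12 rows 1.1548978662055958 0.01707706989260906 q [ 1.8  2.2 -9.6 78.2 -0.  14.1] yaw 167.7 t 5.25
```

```bash
python3 drive.py '0 .02 .01 0 0;0 .027 .025 .1 0;0 .027 .039 .1 0;0 .027 .039 .1 0'
python3 drive.py '0 0 .0015 0 0;0 0 .003 0 0;0 0 .0045 0 0;0 0 .0045 0 0'
python3 -c "
from h import *
print(S(bot.get_obs()['ee_pos']));to(*W(-220,-1),.061,167.6)"
```

```text
time: 5.58
ee_pos: [0.5356, 0.0412, 0.0639]
tcp_rot: [-179.9, -0.1, 167.4]
wrist_force: [-0.6, -0.2, -1.3]
opening: 0.0123
grasp_force: 79.0
time: 5.92
ee_pos: [0.5369, 0.0417, 0.0618]
tcp_rot: [180.0, 0.1, 167.5]
wrist_force: [0.6, -0.1, -1.5]
opening: 0.0124
grasp_force: 79.0
[-253.1   -1.6]
tool delta [0.0007 0.0331 0.0008] turn -0.14 rows 0.7944682579876919 0.019718119942155315 q [  4.4   4.2 -12.4  73.4  -0.   17. ] yaw 167.5 t 5.9167
```

```bash
python3 drive.py '0 .008 .001 0 0;.0005 .016 .001 0 0;.0005 .024 .001 0 0;.0005 .032 .001 0 0;.0005 .038 .001 0 0'
python3 -c "
from h import *
print(S(bot.get_obs()['ee_pos']));to(*W(-95,-1),.061,167.6)"
```

```text
time: 6.33
ee_pos: [0.5446, 0.0808, 0.0602]
tcp_rot: [180.0, 0.0, 167.6]
wrist_force: [0.2, -0.1, -0.8]
opening: 0.0121
grasp_force: 79.1
[-213.3   -0.7]
tool delta [-0.0002  0.1183 -0.0008] turn -0.05 rows 2.8374579564017193 0.0066383309787065425 q [  8.4   5.9 -10.7  73.4   0.   20.9] yaw 167.6 t 6.3333
```

No force yet. I'll go on into the slot.

```bash
for k in 1; do python3 drive.py '0 .008 0 0 0;0 .016 0 0 0;0 .024 0 0 0;0 .032 0 0 0;0 .038 0 0 0'; done
python3 -c "
from h import *
print(S(bot.get_obs()['ee_pos']));to(*W(-95,-1),.061,167.6)"
```

```text
time: 6.75
ee_pos: [0.5527, 0.1176, 0.0601]
tcp_rot: [180.0, -0.0, 167.5]
wrist_force: [0.6, 0.2, -1.3]
opening: 0.0119
grasp_force: 79.1
[-175.7   -0.8]
tool delta [-0.0001  0.0807 -0.0009] turn -0.08 rows 1.934617825345001 0.010693363486637169 q [12.   7.8 -8.6 73.6  0.  24.5] yaw 167.5 t 6.75
```

```bash
python3 drive.py '0 .008 0 0 0;0 .016 0 0 0;0 .024 0 0 0;0 .032 0 0 0;0 .04 0 0 0'
python3 drive.py '0 .008 0 0 0;0 .016 0 0 0;0 .024 0 0 0;0 .03 0 0 0;0 .03 0 0 0'
python3 - <<'E'
from h import *
print(S(bot.get_obs()['ee_pos']));to(*W(-95,-1),.061,167.6);cv2.imwrite("pics/w4.png",bot.camera("wrist"))
E
```

```text
time: 7.17
ee_pos: [0.5614, 0.1564, 0.0601]
tcp_rot: [-180.0, -0.0, 167.5]
wrist_force: [0.9, 0.1, -1.3]
opening: 0.0122
grasp_force: 79.1
time: 7.58
ee_pos: [0.5679, 0.1861, 0.0601]
tcp_rot: [180.0, 0.0, 167.6]
wrist_force: [0.4, 0.3, -2.0]
opening: 0.0124
grasp_force: 79.1
[-105.5   -0.9]
tool delta [-0.0001  0.0105 -0.0009] turn -0.05 rows 0.25280900753916397 0.006300148591197561 q [18.1 12.2 -3.6 74.2  0.  30.6] yaw 167.6 t 7.5833
```

View pics/w4.png

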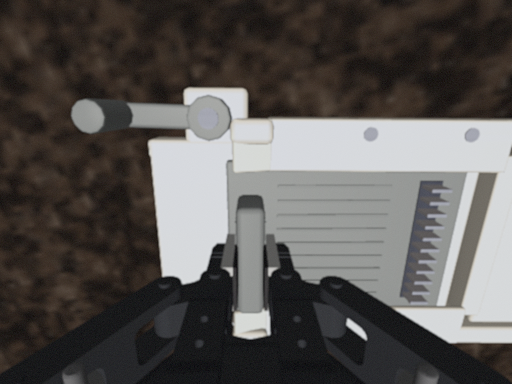

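The insert is under both lips. A narrow gap remains between its front (x≈465) and the stop bar (x≈485), and the lever is still open. I'll push it home.

```bash
python3 drive.py '0 .003 0 0 0;0 .006 0 0 0;0 .009 0 0 0;0 .009 0 0 0'
python3 drive.py '0 .001 0 0 0;0 .002 0 0 0;0 .003 0 0 0;0 .003 0 0 0'
python3 -c "
from h import *
print(S(bot.get_obs()['ee_pos']))"
```

```text
time: 7.97
ee_pos: [0.5698, 0.194, 0.0602]
tcp_rot: [180.0, 0.0, 167.5]
wrist_force: [0.7, -0.5, -2.1]
opening: 0.0122
grasp_force: 79.1
time: 8.3
ee_pos: [0.5703, 0.1967, 0.0602]
tcp_rot: [180.0, 0.0, 167.5]
wrist_force: [-0.3, 0.9, -1.3]
opening: 0.0122
grasp_force: 79.1
[-94.6  -1. ]
```

```bash
python3 drive.py '0 .001 0 0 0;0 .002 0 0 0;0 .003 0 0 0;0 .003 0 0 0'
python3 -c "
from h import *
print(S(bot.get_obs()['ee_pos']))"
```

```text
time: 8.63
ee_pos: [0.5708, 0.1994, 0.0601]
tcp_rot: [-180.0, -0.0, 167.5]
wrist_force: [-1.4, -1.9, -1.2]
opening: 0.0127
grasp_force: 79.3
[-91.9  -0.9]
```

```bash
python3 drive.py '0 .001 0 0 0;0 .002 0 0 0;0 .003 0 0 0;0 .003 0 0 0'
python3 -c "
from h import *
print(S(bot.get_obs()['ee_pos']))"
```

```text
time: 8.97
ee_pos: [0.5704, 0.2, 0.0598]
tcp_rot: [-179.7, -0.1, 167.4]
wrist_force: [-6.5, -15.9, 3.7]
opening: 0.012
grasp_force: 80.0
[-91.4  -0.3]
```

```bash
python3 drive.py '0 0 .001 0 0;0 0 .001 0 .045;0 0 .001 0 .045;0 0 .001 0 .045;0 0 .001 0 .045' |tail -3
python3 drive.py '0 -.003 -.03 0 .045;0 -.003 -.07 0 .045;0 -.003 -.11 0 .045;0 -.003 -.14 0 .045;0 -.003 -.14 0 .045'
python3 - <<'E'
from h import *
import pickle
print(S(bot.get_obs()['ee_pos']));i=bot.camera_info("wrist");cv2.imwrite("pics/w5.png",bot.camera("wrist"));pickle.dump(i,open("w5.pkl","wb"))
E
```

```text
wrist_force: [-0.3, -0.1, -0.8]
opening: 0.0448
grasp_force: 0.0
time: 9.8
ee_pos: [0.5728, 0.2005, 0.2069]
tcp_rot: [179.7, 0.5, 167.5]
wrist_force: [2.0, 0.1, 1.2]
opening: 0.0448
grasp_force: 0.0
[-90.4  -2.6]
```

View pics/w5.png

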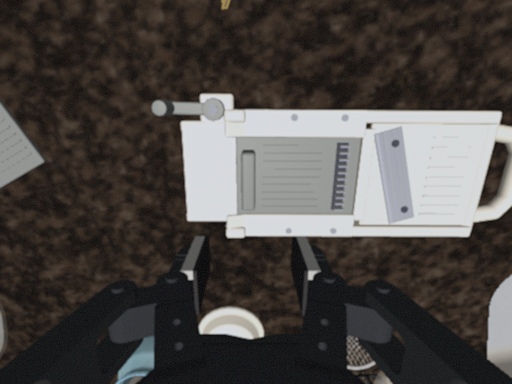

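The insert's front now sits at the stop with no gap (x≈362). The post top is at (158,108) and the pivot at (213,109). Next I'll pinch the post and swing it along its arc.

Run:
```python
from h import *
import pickle
i=pickle.load(open("w5.pkl","rb"))
print("post",S(plane("w",(157.5,108),.06,i)),"pivot",S(plane("w",(213,109),.038,i)),"front",[S(plane("w",p,.028,i)) for p in((363,139),(356,215))],"tail",[S(plane("w",p,.028,i)) for p in((236,139),(238,213))])
i=pickle.load(open("w1.pkl","rb"));p=plane("w",(223,163),.06,i);print(p,S(p))
print("grip now",[S(plane("w",p,.053,bot.camera_info("wrist"))) for p in((248,150),(248,211))])
to(*W(-175,71),.12,167.6)
```

```text
post [-173.3   70.1] pivot [-126.7   68.9] front [array([25.7, 38.9]), array([ 28. , -45.4])] tail [array([-105.4,   39.1]), array([-104.5,  -42.6])]
[0.48356006 0.13662918 0.06      ] [-171.9   70.9]
grip now [array([-93.5,  32.9]), array([-93.7, -28.5])]
tool delta [ 0.0736 -0.0848  0.0828] turn -0.08 rows 3.3449410367380135 0.011355317466930503 q [19.3 11.6 11.7 89.6  0.  31.8] yaw 167.5 t 9.85
```

```bash
python3 drive.py '.025 -.028 .028 0 .04;.05 -.056 .056 0 .04;.073 -.082 .075 0 .04;.073 -.082 .083 0 .04;.073 -.082 .083 0 .04'
python3 -c "
from h import *
o=bot.get_obs();print(S(o['ee_pos']));to(*W(-172.5,70.3),.065,167.6)"
```

```text
time: 10.27
ee_pos: [0.4785, 0.1338, 0.1123]
tcp_rot: [-179.8, -0.3, 167.5]
wrist_force: [-0.8, 0.1, 0.3]
opening: 0.0397
grasp_force: 0.0
[-175.7   75.3]
tool delta [-0.0052  0.0034  0.0473] turn -0.14 rows 1.1434452040446161 0.019388191458212172 q [ 15.6  -2.3 -13.3  79.4   0.   28.2] yaw 167.5 t 10.2667
```

```bash
python3 drive.py '-.003 .003 .01 0 .04;-.004 .003 .03 0 .04;-.004 .003 .047 0 .04;-.004 .003 .047 0 .04;-.004 .003 .047 0 .04'
python3 -c "
from h import *
o=bot.get_obs();print(S(o['ee_pos']));to(*W(-172.5,70.3),.065,167.6)"
```

```text
time: 10.68
ee_pos: [0.4871, 0.138, 0.069]
tcp_rot: [-180.0, -0.0, 167.5]
wrist_force: [-0.1, -0.8, 0.8]
opening: 0.04
grasp_force: 0.0
[-169.8   67.7]
tool delta [ 0.0026 -0.0027  0.004 ] turn -0.07 rows 0.1308850417762899 0.00982524357641539 q [ 15.8  -0.3 -16.2  74.2   0.   28.3] yaw 167.5 t 10.6833
```

```bash
python3 drive.py '.0026 -.0027 .004 0 .04;.0026 -.0027 .004 0 0;.0026 -.0027 .004 0 0;.0026 -.0027 .004 0 0;.0026 -.0027 .004 0 0' 30
python3 -c "
from h import *
o=bot.get_obs();print(S(o['ee_pos']))"
```

```text
time: 11.1
ee_pos: [0.4842, 0.137, 0.0661]
tcp_rot: [179.7, 0.1, 167.6]
wrist_force: [2.2, 11.0, -2.4]
opening: 0.0125
grasp_force: 31.2
[-171.4   70.3]
```

```bash
python3 drive.py '-.0096 .002 0 0 0;-.017 .004 0 0 0;-.024 .007 0 0 0;-.031 .0115 0 0 0;-.036 .017 0 0 0'
python3 -c "
from h import *
o=bot.get_obs();print(S(o['ee_pos']))"
```

```text
time: 11.52
ee_pos: [0.5241, 0.142, 0.0664]
tcp_rot: [-179.8, 0.2, 167.4]
wrist_force: [0.8, -17.4, 6.2]
opening: 0.0127
grasp_force: 32.1
[-158.    32.4]
```

```bash
python3 drive.py '0 0 0 0 0;-.002 .003 0 0 0;-.0045 .0064 0 0 0;-.006 .01 0 0 0;-.0078 .0135 0 0 0'
python3 -c "
from h import *
o=bot.get_obs();print(S(o['ee_pos']))"
```

```text
time: 11.93
ee_pos: [0.5371, 0.1518, 0.067]
tcp_rot: [-179.7, 0.6, 167.3]
wrist_force: [14.8, -24.4, 2.2]
opening: 0.0128
grasp_force: 31.3
[-145.6   21.8]
```

```bash
python3 drive.py '0 0 0 0 .022;0 0 0 0 .022;0 0 0 0 .022;0 0 0 0 .022'
python3 - <<'E'
from h import *
o=bot.get_obs();print(S(o['ee_pos']))
for n in("scene","side"): cv2.imwrite(f"pics/{n}6.png",bot.camera(n))
im=bot.camera("wrist");i=bot.camera_info("wrist");cv2.imwrite("pics/w6.png",im)
# expected pixel of post top / pivot
E=np.linalg.inv(np.array(i["extrinsics"]))
for x,y,z in((-126,68.5,.038),(-142,26,.06)):
    c=E[:3,:3]@np.r_[W(x,y),z]+E[:3,3];u=np.array(i["mtx"])@c;print(u[:2]/u[2])
E
```

```text
time: 12.27
ee_pos: [0.5328, 0.1557, 0.0651]
tcp_rot: [180.0, -0.0, 167.5]
wrist_force: [-0.6, 0.6, 0.1]
opening: 0.0222
grasp_force: 0.0
[-142.7   26.9]
[284.72008749 173.73362837]
[254.37673747 268.16621034]
```

View pics/w6.png

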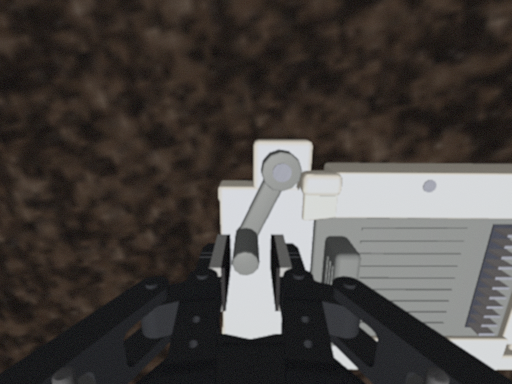

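The wrist view shows the lever mostly swung, with the post top at (246,264) between the pads and the hub at (282,170). The insert is still in place.

```bash
python3 - <<'E'
from h import *
i=bot.camera_info("wrist");p=S(plane("w",(246,264),.06,i));h=S(plane("w",(282,171),.038,i));print(p,h,np.linalg.norm(p-h),np.degrees(np.arctan2(*(p-h)[::-1])))
E
python3 drive.py '0 0 0 0 0;0 0 0 0 0;0 0 0 0 0;0 0 0 0 0' 25
python3 -c "
from h import *
o=bot.get_obs();print(S(o['ee_pos']))"
```

```text
[-146.1   28.3] [-127.5   70. ] 45.66015768698133 -114.03893426545844
time: 12.75
ee_pos: [0.5328, 0.1554, 0.0652]
tcp_rot: [-180.0, 0.0, 167.5]
wrist_force: [1.0, -2.1, 0.3]
opening: 0.013
grasp_force: 25.0
[-143.    26.9]
```

```bash
python3 drive.py '-.001 .004 0 0 0;-.002 .008 0 0 0;-.0025 .012 0 0 0;-.0025 .015 0 0 0;-.0025 .015 0 0 0'
python3 -c "
from h import *
o=bot.get_obs();print(S(o['ee_pos']))"
python3 drive.py '0 .002 0 0 0;0 .004 0 0 0;0 .004 0 0 0'
python3 -c "
from h import *
o=bot.get_obs();print(S(o['ee_pos']))"
```

```text
time: 13.17
ee_pos: [0.5398, 0.1694, 0.0654]
tcp_rot: [-180.0, 0.2, 167.5]
wrist_force: [8.4, -3.4, 1.0]
opening: 0.013
grasp_force: 25.1
[-127.9   23. ]
time: 13.42
ee_pos: [0.5403, 0.1716, 0.0654]
tcp_rot: [-179.7, 0.2, 167.4]
wrist_force: [6.4, -14.7, 1.4]
opening: 0.0132
grasp_force: 25.4
[-125.6   23. ]
```

```bash
python3 drive.py '0 .001 0 0 0;0 .003 0 0 0;0 .003 0 0 0'
python3 -c "
from h import *
o=bot.get_obs();print(S(o['ee_pos']))"
python3 drive.py '0 -.003 0 0 .024;0 -.003 0 0 .024;0 -.003 0 0 .024'
python3 drive.py '0 0 -.03 0 .024;0 0 -.07 0 .024;0 0 -.11 0 .024;0 0 -.14 0 .024;0 0 -.14 0 .024'
python3 - <<'E'
from h import *
import pickle
o=bot.get_obs();print(S(o['ee_pos']));i=bot.camera_info("wrist");im=bot.camera("wrist");cv2.imwrite("pics/w7.png",im)
E=np.linalg.inv(np.array(i["extrinsics"]))
for x,y,z in((-127,69,.038),(-127,24.5,.06),(-108,40,.028),(25,0,.031)):
    c=E[:3,:3]@np.r_[W(x,y),z]+E[:3,3];u=np.array(i["mtx"])@c;print((x,y),u[:2]/u[2])
pickle.dump(i,open("w7.pkl","wb"))
g=cv2.GaussianBlur(cv2.cvtColor(im,6),(3,3),0)
r=cv2.HoughCircles(g,cv2.HOUGH_GRADIENT,1,15,param1=80,param2=12,minRadius=4,maxRadius=12)
for x,y,rr in r[0][:14]:print("circ",x,y,rr,g[int(y),int(x)],S(plane("w",(x,y),.06,i)))
E
```

```text
time: 13.67
ee_pos: [0.5407, 0.1724, 0.0653]
tcp_rot: [-179.5, 0.2, 167.3]
wrist_force: [4.1, -26.5, 4.1]
opening: 0.0128
grasp_force: 26.1
[-124.7   22.8]
time: 13.92
ee_pos: [0.5391, 0.1736, 0.0651]
tcp_rot: [180.0, -0.0, 167.5]
wrist_force: [-1.3, -3.4, 0.4]
opening: 0.0243
grasp_force: 1.5
time: 14.33
ee_pos: [0.541, 0.1749, 0.2125]
tcp_rot: [179.7, 0.5, 167.5]
wrist_force: [0.7, 0.1, -0.0]
opening: 0.0239
grasp_force: 0.0
[-122.2   23. ]
(-127, 69) [245.88358742 135.35953335]
(-127, 24.5) [245.91077852 183.59658998]
(-108, 40) [263.76703473 161.7674966 ]
(25, 0) [383.06459423 197.66332939]
circ 245.5 134.5 10.3 169 [-127.1   72. ]
circ 277.5 181.5 9.6 160 [-95.9  26.6]
circ 245.5 183.5 6.2 160 [-127.4   24.6]
circ 368.5 180.5 9.1 87 [-6.4 27.4]
```

Run:
```python
from h import *
import pickle
i=pickle.load(open("w7.pkl","rb"));g=cv2.imread("pics/w7.png",0);j=pickle.load(open("w5.pkl","rb"));k=cv2.imread("pics/w5.png",0)
for im,inf,y,xs in((g,i,168,range(370,396)),(k,j,150,range(350,376)),(g,i,168,range(246,275))):print(im[y,xs.start:xs.stop].tolist(),S(plane("w",(xs.start,y),.028,inf)),S(plane("w",(xs.stop-1,y),.028,inf)))
```

```text
[87, 87, 87, 100, 121, 141, 149, 150, 149, 151, 150, 150, 149, 147, 136, 122, 162, 203, 217, 218, 217, 216, 217, 216, 216, 217] [ 7.5 33. ] [34.7 32.9]
[151, 151, 151, 152, 151, 151, 151, 151, 148, 128, 123, 176, 212, 218, 218, 217, 216, 216, 217, 217, 217, 216, 213, 213, 217, 214] [13.5 27.6] [39.7 27.5]
[158, 158, 157, 147, 144, 185, 215, 218, 216, 217, 217, 215, 217, 217, 216, 216, 217, 218, 217, 193, 148, 147, 159, 159, 159, 158, 158, 159, 159] [-127.2   33.2] [-96.8  33.1]
```

```bash
python3 -c "
from workcell import bot
print(bot.get_obs()['time'],bot.job_done())"
```

```text
the job is handed in; nothing more can be done
14.3833 None
```

The toothed insert is slid in fully home against the stop, the lock lever is swung across to its own stop behind it, and the job was handed in at 14.4 s with the arm raised clear of everything; no verdict was printed.

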